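# Hold the release bar down and slide a gas detector carrier into its test dock

### The job

Dock the gas detector: with a fingertip press the long steel release bar down, just behind the carrier, so that the catch in front of the carrier sinks, and while holding it down push the carrier forward over the catch until it is fully home against the test head. Then let go of the bar so that the catch springs up in the carrier's window and locks it. Do not lift the carrier out of its guides, and leave the other things on the bench where they are.

Things in the scene. Friction and masses are not known exactly. Their poses are not given: they have to be found in the camera images.
- dock: Test dock, fixed to the bench: plywood base plate 150 x 335 x 12 mm (x, y, z). Origin: on the bench surface, on the dock's centre line; the plate runs from y = -185 to +150 mm. +y is the direction in which the carrier is pushed. Two low aluminium guides (27 mm high, lips from x = +-47 to +-62 mm, y = -135 to +80 mm) hold the carrier's runners down with about 2 mm of play.
- end_stop (a point): Point on the rear (-y) face of the grey test head, at dock y = +80 mm, on the centre line: the end stop for the carrier's front edge. The head is a block 124 x 70 mm, 70 mm high, at the +y end of the dock.
- catch (a joint): How far the release bar with its catch pin (one sprung part) is pressed down, in m: 0 = up, 0.013 = all the way down. It takes 3 N to start, 5.6 N at the bottom, and springs up when let go. It can be pressed anywhere along the bar. Down 8 mm or more, the carrier passes over the pin; once the carrier's front crossbar is over the pin, that alone keeps the pin down.
- catch_pin (a point): Centre of the top of the catch pin, a steel stub 16 mm (x) by 10 mm (y) on the front of the release bar, at dock x = 0, y = +50 mm; when up, its top is 50 mm above the bench, 14 mm above the bar's top face. It blocks the carrier's front edge.
- bar_rear (a point): Middle of the rear end of the top face of the steel release bar, which is 24 mm wide and runs along the dock's centre line from y = -175 to +50 mm. Its top face is 36 mm above the bench when up, 23 mm when all the way down. The carrier bridges it without touching; press on the free stretch behind the carrier.
- carrier: Grey carrier, black gas detector fixed on it; 106 mm wide (x), 120 mm long (y), 0.25-0.5 kg, axes as the dock's. Origin: centre of its underside, 12 mm above the bench. Deck 42-48 mm above the bench, with a window at y = +12 to +40 mm and a front crossbar at y = +40 to +60 mm. Home at dock y = +20 mm; the catch rises in the window within 5 mm of that. Starts 10-50 mm short of the pin.
- carrier_tail (a point): Middle of the rear face of the carrier's upright tail plate, the face to push on: 62 mm above the bench, at carrier y = -60 mm. The plate is 80 mm wide (x) and reaches from 44 to 80 mm above the bench; a finger standing on the bar behind it touches it. When the carrier is home this face is at dock y = -40 mm.
- radio: Bystander: black hand-held radio standing upright, 34 x 56 x 115 mm plus a stub aerial to 185 mm; origin at the centre of its underside. Beside the dock (+x side of the dock).
- spare_detector: Bystander: spare black detector lying on the bench, 60 x 90 x 30 mm; origin at the centre of its underside. Beside the dock (+x side).
- lens_cap: Bystander: black open cap, 52 mm across, 24 mm high; origin at the centre of its underside. Beside the rear of the dock (-x side).
- screwdriver: Bystander: black-handled screwdriver, 200 mm long, lying beside the dock (-x side).
- marker_can: Bystander: can 52 mm across, 150 mm high, standing on the bench well clear of the dock, to the robot's right; origin at the centre of its underside.
Things that resemble listed ones, but are neither listed nor needed, are in the scene too. Of the things like the carrier, leave any that is brown; of the rest the smaller one is meant.

How it is judged:
By the outcome, as a careful person would: the job done as asked, in the order asked, and still so for the second after the job is handed in, with the robot touching nothing.
It also fails if it takes over 38 s, if anything falls off the work surface, if the arm or the gripper's body presses on something with over 40 N, if the wrist force passes 120 N, or if a joint passes its speed limit or range.

### The arm

A 6-joint arm with a two-finger parallel gripper is mounted at the origin on the work surface. World frame = base frame: x ahead of the robot, y to its left, z up, the work surface at z = 0. Lengths are in m, angles in rad, forces in N, time in s.
With the tool pointing down it reaches from about 0.4 to 0.825 m from the base axis. Payload 7 kg.
Tool frame: the origin (TCP) lies between the finger pads; the fingertips stand 8 mm ahead of it and the grasp point (between the pads) lies 11 mm behind it (arm.finger_overhang is the distance from the TCP to the fingertips, in m); z points along the fingers, y is the line along which they close (so a half turn about z gives the same grasp; the last joint's range is limited). The gripper opens to 88 mm and grips with 3 to 60 N. Pads are 19 mm wide; open, the fingers measure 130 mm over their backs; the gripper's body (78 mm by 193 mm) begins 47 mm behind the grasp point.
Start: joints at [1.587, 0.359, 0.012, 0, -1.224, -0.288], TCP at [0.181, 0.65, 0.235] pointing down, gripper open.
Joint ranges: [-3.07, 3.07], [-1.43, 2.12], [-1.02, 1.25], [-3.03, 1.67], [-3.05, -0], [-3.03, 3.03]. Speed limits (rad/s): [2.39, 2.39, 3.01, 3.14, 3.14, 3.14].

### API

Orientations are given as [roll, pitch, yaw] about the fixed x, y, z axes, in that order (R = Rz(yaw) Ry(pitch) Rx(roll)).
In Python, from station import arm gives the robot as it stands.
- The arm moves only by the tool move_arm, never from a script. Its argument "rows" is text: rows parted by semicolons, each of 7 numbers parted by spaces: the turn, a rotation vector about the tool's x, y, z in degrees, then the shift along the tool's x, y, z in m, then the finger opening in m, from 0 to 0.0876. A call has 1 to 8 rows; each row shifts and turns the commanded pose from where the row before left it, along the tool's axes as they then stand; what a row does not reach is not made up. A row lasts 1/8 s, in which the tool goes at most 62.5 mm and 10.7 degrees, less where a joint would pass 70% of its speed; a pose out of reach is approached as far as the arm can. A call is refused whole if a number of a shift passes 0.0625 or a number of a turn 10.7, either way. A call with a gripper value outside its range is refused whole. The fingers move at their own pace and stop on an object; "squeeze" is the grip in N (left out, the last holds). Time passes only in rows, so rows that do not move let the fingers close. It gives the time, the measured TCP pose, the force, the opening and the grip force at its end, in the units of the state.
- arm.get_state(): the state, without advancing time (a new reading comes with each control period).
- arm.grab_frame(name): name is "scene" or "side" or "wrist"; returns (picture, depth): 420x560x3 uint8, blue, green, red; 420x560 float32, m along the optical axis (not along the pixel's ray), 0 where there is no reading.
- arm.camera_model(name): a dict with "mtx" (3x3 intrinsics, pixels), "camera_from_world" (4x4, takes a point from world to camera coordinates); the wrist camera has in their place "mount" (4x4, takes a point from camera to tool coordinates, whose origin is the TCP and whose axes are the flange's). Camera axes: x right, y down, z forward; pixel columns grow to the right and rows downward; lengths in m; the calibration is good to about 2 mm. A picture is of the moment at which its call begins: read the wrist's pose just before it. camera_model takes no time and is no camera call.
- arm.job_done(): hands the job in; it is judged then, once.
The state is a dict: "t": time; "q": joint angles; "qd": joint speeds; "joint_efforts": joint torques, N m; "eef_pos": TCP position; "ee_rot": TCP orientation; "force": force on the tool from outside, world axes, zero at the start; "moment": the same for the moment, N m; "width": finger opening in m; "gripper_force": force on a finger pad.
Only numpy, scipy, OpenCV 4.12 (cv2) and the standard library are available. Lean on these libraries where they do the work, as an engineer would, in place of code of your own. Each camera call takes 0.05 s, during which the arm holds its last target. There are 200 camera calls.

## Working session

There is one attempt and no reset: what is moved stays moved. The work goes in short steps, Python scripts to look and compute and a tool call to move; the robot and the scene stay as the last step left them, time stands still between calls to the robot, and variables do not carry over. Pictures are saved under pics/ and viewed, at most 10 in all, crops included, and the job is handed in when it is done.

Besides the shell and the picture viewer there is one more tool, called in YAML: its name, and indented under it one key for each argument. move_arm: Moves the arm, as the interface text tells. Its arguments: {"type":"object","properties":{"rows":{"type":"string"},"squeeze":{"type":"number"}},"required":["rows"]}

```bash
ls; mkdir -p pics; cat > h.py <<'E'
import numpy as np,cv2
from station import arm
from scipy.spatial.transform import Rotation as R
def cam(n):
    m=arm.camera_model(n);K=np.array(m["mtx"])
    if n=="wrist":
        s=arm.get_state();T=np.eye(4);T[:3,:3]=R.from_euler('xyz',s["ee_rot"]).as_matrix();T[:3,3]=s["eef_pos"]
        return K,T@np.array(m["mount"])
    return K,np.linalg.inv(np.array(m["camera_from_world"]))
def onplane(K,W,u,v,z):
    d=W[:3,:3]@np.linalg.solve(K,[u,v,1.]);o=W[:3,3];return o+d*(z-o[2])/d[2]
def bydepth(K,W,u,v,d):
    return W[:3,:3]@(np.linalg.solve(K,[u,v,1.])*d)+W[:3,3]
E
python3 - <<'E'
from h import *
print(arm.get_state())
for n in("scene","side","wrist"):
    K,W=cam(n);p,d=arm.grab_frame(n);cv2.imwrite(f"pics/{n}0.png",p);np.savez(f"pics/{n}0.npz",p=p,d=d,K=K,W=W);print(n,W.round(3))
E
```

```text
pics
{'t': 0.0, 'q': array([ 1.58711865e+00,  3.59390338e-01,  1.10763866e-02, -3.16027123e-04,
       -1.22409845e+00, -2.88092051e-01]), 'qd': array([-9.81155557e-05, -2.08620622e-04, -1.58449937e-03, -1.51003463e-03,
       -1.37748632e-04,  8.57938196e-04]), 'joint_efforts': array([-1.53086468e-03, -5.82713270e+01,  2.93062896e+01,  6.99726686e+00,
        6.84000668e-03, -1.57679519e-04]), 'eef_pos': array([0.18110885, 0.64976932, 0.23363422]), 'ee_rot': array([ 3.13995876e+00, -1.74362399e-04, -2.71877208e-01]), 'force': array([0.05870149, 0.05279745, 0.08831114]), 'moment': array([-0.02779892,  0.0305732 , -0.03448406]), 'gripper_force': 0.0, 'width': 0.08773568671567233}
scene [[ 0.854  0.363 -0.373  1.003]
 [ 0.521 -0.573  0.633 -0.806]
 [ 0.016 -0.735 -0.678  0.851]
 [ 0.     0.     0.     1.   ]]
side [[-0.996 -0.064  0.069  0.518]
 [-0.093  0.52  -0.849  0.744]
 [ 0.019 -0.852 -0.523  0.599]
 [ 0.     0.     0.     1.   ]]
wrist [[-0.268 -0.927 -0.261  0.251]
 [-0.963  0.258  0.071  0.631]
 [ 0.001  0.27  -0.963  0.383]
 [ 0.     0.     0.     1.   ]]
```

View pics/scene0.png

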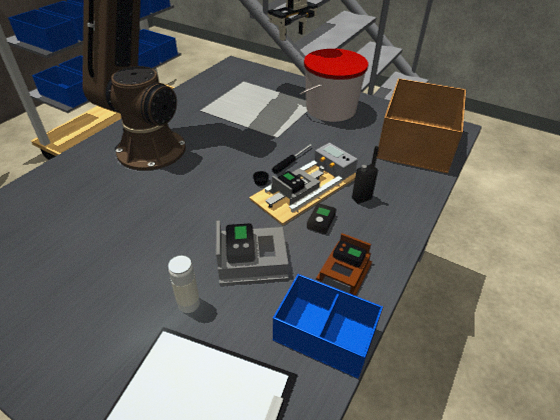

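View pics/side0.png

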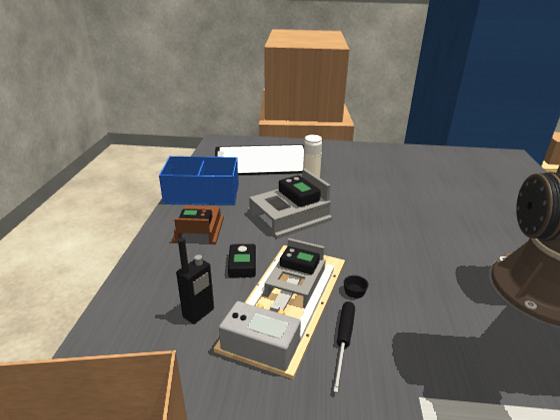

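Scene view: three carrier-like things: the large grey one (250,255), the brown one (345,262) and the small grey one in the dock guides (295,182). The small grey one in the dock is meant, since brown is excluded and it is the smaller of the other two. In the side view it is at (297,270), with the head at (262,330) and the bar's free rear end hidden behind the tail. I'll measure the plate and confirm the choice in a crop.

```bash
python3 - <<'E'
from h import *
crops=[]
for n,(x,y,w,h) in(("scene",(235,130,150,100)),("side",(200,225,165,145))):
    z=np.load(f"pics/{n}0.npz");p,d,K,W=z["p"],z["d"],z["K"],z["W"]
    c=p[y:y+h,x:x+w];crops.append(cv2.resize(c,None,fx=390/w,fy=390/w,interpolation=cv2.INTER_CUBIC))
    hsv=cv2.cvtColor(p,cv2.COLOR_BGR2HSV);m=cv2.inRange(hsv,(12,70,60),(32,255,255));M=np.zeros_like(m);M[y:y+h,x:x+w]=m[y:y+h,x:x+w]
    v,u=np.nonzero(M)
    P=np.array([onplane(K,W,a,b,.012)[:2] for a,b in zip(u,v)])
    D=np.array([bydepth(K,W,a,b,d[b,a]) for a,b in zip(u,v)])
    ok=abs(D[:,2]-.012)<.006
    print(n,len(P),ok.sum(),np.median(D[:,2]))
    r=cv2.minAreaRect(P[ok].astype(np.float32)*1000);print(r,cv2.boxPoints(r).round(1).tolist())
H=max(c.shape[0] for c in crops)
cv2.imwrite("pics/c1.png",np.hstack([np.pad(c,((0,H-c.shape[0]),(0,0),(0,0))) for c in crops]))
E
```

```text
scene 1644 1304 0.012942521439586852
((579.230224609375, 174.613525390625), (488.4989013671875, 154.8606719970703), 73.47022247314453) [[435.5, -37.5], [584.0, -81.5999984741211], [723.0, 386.70001220703125], [574.5, 430.79998779296875]]
side 2427 2007 0.011549964336267426
((643.84423828125, 76.10807800292969), (355.8319091796875, 339.19500732421875), 73.7319107055664) [[431.20001220703125, -47.20000076293945], [756.7999877929688, -142.1999969482422], [856.5, 199.39999389648438], [530.9000244140625, 294.3999938964844]]
```

View pics/c1.png

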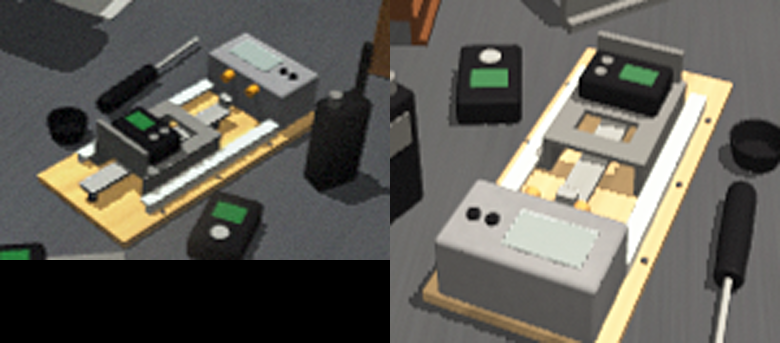

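View pics/wrist0.png

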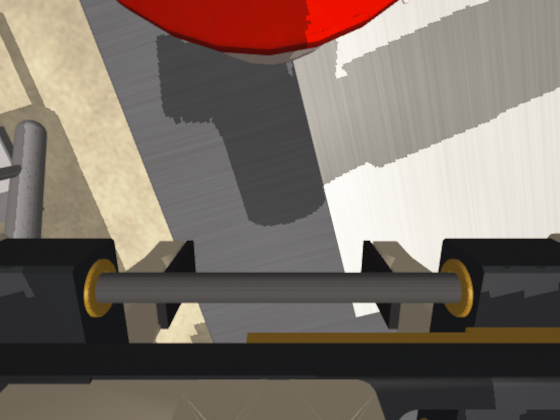

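The crop confirms it: the small grey carrier sits in the white guides facing the grey head. The bar's free rear end is at about scene (268,202), and the tail's top edge runs from (272,177) to (290,191). Next I measure these points.

```bash
python3 - <<'E'
from h import *
z=np.load("pics/scene0.npz");p,d,K,W=z["p"],z["d"],z["K"],z["W"]
o=np.array([.5624,.1179]);Y=np.array([.285,.959]);X=np.array([.959,-.285])
def dk(P):return ((P[:2]-o)@X*1000).round(1),((P[:2]-o)@Y*1000).round(1),(P[2]*1000).round(1)
for nm,u,v,h in(("barL",265.8,201,.036),("barR",270.8,204.2,.036),("tailL",272.3,177,.08),("tailR",290,190.8,.08)):
    P=onplane(K,W,u,v,h);print(nm,P.round(4),dk(P))
for u,v in((272,200),(276,197),(280,184),(285,190),(330,160)):
    print(u,v,dk(bydepth(K,W,u,v,d[v,u])))
z=np.load("pics/side0.npz");p,d,K,W=z["p"],z["d"],z["K"],z["W"]
f=165/390
for nm,u,v,h in(("tailL",683,48,.08),("tailR",599,36,.08),("plate rear -x",731,86,.012),("plate rear +x",582,55,.012),("plate front +x",425,297,.012),("headfront?",484,182,.07),("headR",627,228,.07),("pin",575,185,.05)):
    P=onplane(K,W,200+(u-390)*f,225+v*f,h);print(nm,P.round(4),dk(P))
# side plate component
hsv=cv2.cvtColor(p,cv2.COLOR_BGR2HSV);m=cv2.inRange(hsv,(12,70,60),(32,255,255));m[:, :215]=0;m[:240]=0;m[370:]=0;m[:,350:]=0
v,u=np.nonzero(m);D=np.array([bydepth(K,W,a,b,d[b,a]) for a,b in zip(u,v)]);ok=abs(D[:,2]-.012)<.005
P=np.array([onplane(K,W,a,b,.012)[:2] for a,b in zip(u,v)])[ok]
q=np.array([dk(np.r_[a,0])[:2] for a in P]);print(np.percentile(q,[0,1,99,100],axis=0))
r=cv2.minAreaRect(P.astype(np.float32)*1000);print(r)
E
```

```text
barL [ 0.5041 -0.044   0.036 ] (np.float64(-9.7), np.float64(-171.9), np.float64(36.0))
barR [ 0.5239 -0.0479  0.036 ] (np.float64(10.3), np.float64(-170.0), np.float64(36.0))
tailL [0.4898 0.0142 0.08  ] (np.float64(-40.1), np.float64(-120.2), np.float64(80.0))
tailR [ 0.5655 -0.0119  0.08  ] (np.float64(39.9), np.float64(-123.6), np.float64(80.0))
272 200 (np.float64(0.1), np.float64(-156.5), np.float64(37.5))
276 197 (np.float64(-1.6), np.float64(-139.3), np.float64(38.1))
280 184 (np.float64(-8.5), np.float64(-118.0), np.float64(71.8))
285 190 (np.float64(15.5), np.float64(-120.0), np.float64(65.3))
330 160 (np.float64(2.3), np.float64(85.1), np.float64(66.8))
tailL [0.4884 0.0125 0.08  ] (np.float64(-41.0), np.float64(-122.2), np.float64(80.0))
tailR [0.564  0.0029 0.08  ] (np.float64(34.3), np.float64(-109.8), np.float64(80.0))
plate rear -x [ 0.4384 -0.0265  0.012 ] (np.float64(-77.8), np.float64(-173.8), np.float64(12.0))
plate rear +x [ 0.5842 -0.0595  0.012 ] (np.float64(71.5), np.float64(-163.9), np.float64(12.0))
plate front +x [0.6699 0.253  0.012 ] (np.float64(64.6), np.float64(160.2), np.float64(12.0))
headfront? [0.6355 0.19   0.07  ] (np.float64(49.6), np.float64(90.0), np.float64(70.0))
headR [0.5256 0.225  0.07  ] (np.float64(-65.8), np.float64(92.3), np.float64(70.0))
pin [0.569  0.1644 0.05  ] (np.float64(-7.0), np.float64(46.4), np.float64(50.0))
[[ -79.9   -177.7  ]
 [ -79.2   -174.954]
 [  70.3    158.954]
 [ 230.     160.6  ]]
((631.5549926757812, 89.33232116699219), (337.9588623046875, 308.880615234375), 73.93043518066406)
```

Heights, widths and the 80 mm tail width agree. The scene and side estimates put the dock within about 5 mm, with the tail at about y = -125, which puts the carrier 50 mm short of the pin. Moving above it with the fingers closed for a close look.

move_arm:
  rows: "0 0 0 0.042 0.042 0 0;0 0 0 0.042 0.042 0 0;0 0 0 0.042 0.042 0 0;0 0 0 0.042 0.042 0 0;0 0 0 0.042 0.042 0 0;0 0 0 0.042 0.042 0 0;0 0 0 0.042 0.042 0 0;0 0 0 0.042 0.042 0 0"
  squeeze: 20

```text
t: 1.15
eef_pos: [0.4152, 0.2345, 0.2347]
ee_rot: [-3.141, -0.0, -0.271]
force: [1.0, 1.5, 0.2]
width: 0.0131
gripper_force: 0.0
```

move_arm:
  rows: "0 0 0 0.042 0.042 0 0;0 0 0 0.042 0.042 0 0;0 0 0 0.042 0.042 0 0;0 0 0 0.042 0.042 0 0;0 0 10 0 0 0 0;0 0 10 0 0 0 0;0 0 10 0 0 0 0;0 0 10 0 0 0 0"

```text
t: 2.15
eef_pos: [0.5312, 0.0292, 0.2343]
ee_rot: [3.141, 0.0, -0.976]
force: [0.1, -0.7, 0.1]
width: 0.0003
gripper_force: 0.0
```

move_arm:
  rows: "0 0 10 0 0 0 0;0 0 10 0 0 0 0;0 0 10 0 0 0 0;0 0 10 0 0 0 0;0 0 10 0 0 0 0;0 0 0 0 0 0 0;0 0 0 0 0 0 0"

```text
t: 3.02
eef_pos: [0.5314, 0.0294, 0.2345]
ee_rot: [3.141, -0.0, -1.839]
force: [-0.4, 0.4, -0.2]
width: 0.0003
gripper_force: 0.0
```

```bash
python3 - <<'E'
from h import *
s=arm.get_state();print(s["t"],s["eef_pos"],np.degrees(s["ee_rot"]),s["q"],s["force"],s["width"])
n="wrist";K,W=cam(n);p,d=arm.grab_frame(n);cv2.imwrite(f"pics/{n}1.png",p);np.savez(f"pics/{n}1.npz",p=p,d=d,K=K,W=W)
E
```

```text
3.025 [0.53136579 0.02936053 0.23450023] [ 1.79994157e+02 -5.19716783e-03 -1.05353821e+02] [ 4.23906309e-01  1.23581484e-01 -3.01701905e-01  5.26097114e-06
 -1.14564933e+00 -6.91883210e-01] [-0.38960682  0.35941069 -0.15750808] 0.0003145460553434148
```

View pics/wrist1.png

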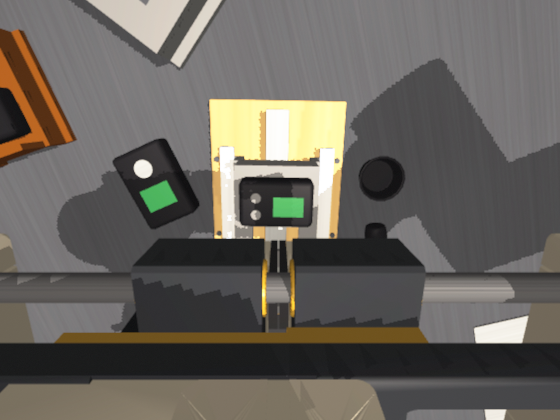

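Wrist view: plate rear corners at (210,100) and (346,101), the bar rear end at (266–288,110), and the carrier tail at about (233–321,162) with the detector in front of it.

```bash
python3 - <<'E'
from h import *
z=np.load("pics/wrist1.npz");p,d,K,W=z["p"],z["d"],z["K"],z["W"]
f=lambda u,v,h:onplane(K,W,u,v,h)
a,b=f(210,100,.012),f(346,101,.012);X=(a-b)[:2];print("plate w",np.linalg.norm(X))
l,r=f(288,110,.036),f(266,110,.036);print("bar",l,r,np.linalg.norm(l-r))
yaw=np.arctan2(X[1],X[0]);print("yawX",np.degrees(yaw))
hsv=cv2.cvtColor(p,cv2.COLOR_BGR2HSV);m=cv2.inRange(hsv,(15,70,120),(32,255,255));m[:90]=0;m[235:]=0;m[:,:200]=0;m[:,360:]=0
lv,rv=[],[]
for v in range(105,235,3):
    u=np.nonzero(m[v])[0]
    if len(u)>5: lv.append(f(u[0]-.5,v,.012)[:2]);rv.append(f(u[-1]+.5,v,.012)[:2])
for q in(lv,rv):
    vx,vy,x,y=cv2.fitLine(np.float32(q),cv2.DIST_HUBER,0,1e-4,1e-4).ravel();print("edge",np.degrees(np.arctan2(vy,vx)),x,y)
for v in range(128,230,6):
    print(v,[tuple((bydepth(K,W,u,v,d[v,u])*1000).round(0)) for u in(262,277)])
e=[tuple((bydepth(K,W,u,v,d[v,u])*1000).round(0)) for u in(240,310) for v in(158,161,164,167)];print(e)
E
```

```text
plate w 0.1473340056011351
bar [ 0.50096025 -0.04101162  0.036     ] [ 0.52262385 -0.04694649  0.036     ] 0.02246183294948385
yawX -15.7218465366856
edge 73.76746 0.60422736 0.006626648
edge 73.61862 0.4598683 0.04618032
128 [(np.float64(533.0), np.float64(-30.0), np.float64(11.0)), (np.float64(517.0), np.float64(-27.0), np.float64(36.0))]
134 [(np.float64(535.0), np.float64(-24.0), np.float64(11.0)), (np.float64(518.0), np.float64(-21.0), np.float64(36.0))]
140 [(np.float64(537.0), np.float64(-18.0), np.float64(11.0)), (np.float64(520.0), np.float64(-15.0), np.float64(36.0))]
146 [(np.float64(538.0), np.float64(-11.0), np.float64(12.0)), (np.float64(521.0), np.float64(-9.0), np.float64(36.0))]
152 [(np.float64(540.0), np.float64(-5.0), np.float64(11.0)), (np.float64(523.0), np.float64(-3.0), np.float64(36.0))]
158 [(np.float64(542.0), np.float64(2.0), np.float64(11.0)), (np.float64(512.0), np.float64(-41.0), np.float64(384.0))]
164 [(np.float64(539.0), np.float64(1.0), np.float64(69.0)), (np.float64(525.0), np.float64(5.0), np.float64(68.0))]
170 [(np.float64(540.0), np.float64(5.0
[... 905 characters left out ...]
.0))]
218 [(np.float64(554.0), np.float64(52.0), np.float64(73.0)), (np.float64(539.0), np.float64(56.0), np.float64(73.0))]
224 [(np.float64(556.0), np.float64(59.0), np.float64(71.0)), (np.float64(541.0), np.float64(62.0), np.float64(73.0))]
[(np.float64(564.0), np.float64(-6.0), np.float64(29.0)), (np.float64(561.0), np.float64(-6.0), np.float64(51.0)), (np.float64(559.0), np.float64(-5.0), np.float64(72.0)), (np.float64(559.0), np.float64(-3.0), np.float64(78.0)), (np.float64(490.0), np.float64(15.0), np.float64(18.0)), (np.float64(492.0), np.float64(14.0), np.float64(44.0)), (np.float64(494.0), np.float64(14.0), np.float64(64.0)), (np.float64(496.0), np.float64(14.0), np.float64(78.0))]
```

Dock frame: Y direction 73.7°, centre line at X = 0.5033 and origin at Y = 0.2764 along the dock axes. The tail is at dock y = -125, the bar rear at -175, the detector top at 74 mm and the tail top at 80 mm. Before descending I check radio clearance for the gripper's body.

```bash
python3 - <<'E'
from h import *
X=np.array([.9598,-.2807]);Y=np.array([.2807,.9598])
for n,(x0,x1,y0,y1) in(("side",(175,216,235,325)),("scene",(350,382,145,205))):
    z=np.load(f"pics/{n}0.npz");p,d,K,W=z["p"],z["d"],z["K"],z["W"]
    P=np.array([bydepth(K,W,u,v,d[v,u]) for u in range(x0,x1) for v in range(y0,y1) if d[v,u]>0])
    P=P[(P[:,2]>.03)&(P[:,2]<.2)];q=np.c_[P[:,:2]@X-.5033,P[:,:2]@Y-.2764,P[:,2]]
    q=q[q[:,0]>.07]
    print(n,np.percentile(q,[2,10,50,90,98],axis=0).round(3).tolist())
E
```

```text
side [[0.127, 0.058, 0.033], [0.129, 0.066, 0.044], [0.14, 0.096, 0.094], [0.159, 0.106, 0.141], [0.168, 0.108, 0.181]]
scene [[0.13, 0.046, 0.033], [0.138, 0.048, 0.044], [0.158, 0.065, 0.093], [0.169, 0.092, 0.135], [0.171, 0.097, 0.181]]
```

The radio starts at dock x ≥ 0.127, y ≥ 0.046, clear of the gripper's path. Aligning and descending to 11 mm above the bar.

move_arm:
  rows: "0 0 0.95 0.0474 -0.0015 0 0;0 0 0 0 0 0.05 0;0 0 0 0 0 0.05 0;0 0 0 0 0 0.05 0;0 0 0 0 0 0.0295 0;0 0 0 0 0 0 0;0 0 0 0 0 0 0"

```text
t: 3.95
eef_pos: [0.5211, -0.0165, 0.0562]
ee_rot: [-3.14, 0.0, -1.858]
force: [0.1, 0.2, 0.7]
width: 0.0001
gripper_force: 0.0
```

```bash
python3 - <<'E'
from h import *
s=arm.get_state();P=s["eef_pos"];print(s["t"],P,np.degrees(s["ee_rot"]),s["force"], "X",P[:2]@[.9598,-.2807]-.5033,"Y",P[:2]@[.2807,.9598]-.2764)
p,d=arm.grab_frame("scene");cv2.imwrite("pics/s2.png",cv2.resize(p[110:230,220:400],None,fx=4,fy=4,interpolation=cv2.INTER_CUBIC))
E
```

```text
3.95 [ 0.52107228 -0.01649561  0.05621976] [-1.79924235e+02  2.74618245e-02 -1.06444701e+02] [0.06945607 0.20113489 0.70570325] X 0.001455496764814601 Y -0.1459674982269708
```

View pics/s2.png

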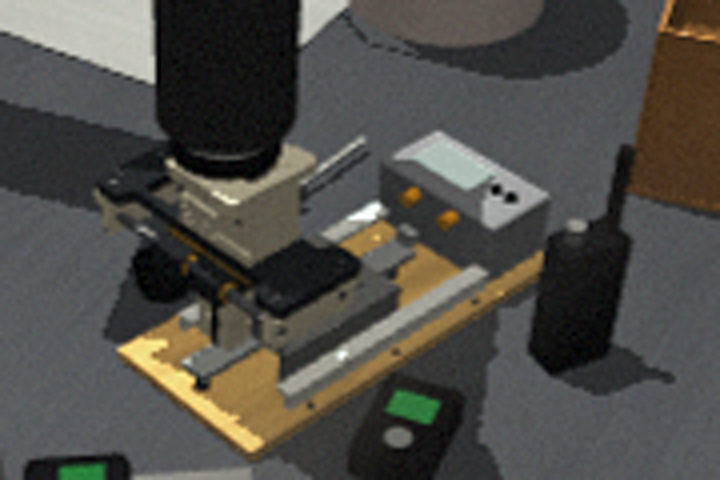

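The fingers are over the bar at crop (225,335), just behind the tail. Now I press the bar.

move_arm:
  rows: "0 0 0 0 0.001 0.011 0;0 0 0 0 0 0.006 0;0 0 0 0 0 0.006 0;0 0 0 0 0 0 0;0 0 0 0 0 0 0"

```text
t: 4.62
eef_pos: [0.5199, -0.0161, 0.0324]
ee_rot: [-3.14, 0.001, -1.859]
force: [2.0, 2.5, 4.5]
width: 0.0005
gripper_force: 2.3
```

move_arm:
  rows: "0 0 0 -0.01 0 0 0;0 0 0 -0.01 0 0 0;0 0 0 -0.01 0 0 0;0 0 0 -0.01 0 0 0;0 0 0 -0.01 0 0 0;0 0 0 0 0 0 0"

```text
t: 5.38
eef_pos: [0.5321, 0.0315, 0.0317]
ee_rot: [3.139, -0.002, -1.859]
force: [-1.7, -2.1, 4.6]
width: 0.0004
gripper_force: 2.4
```

```bash
python3 - <<'E'
from h import *
s=arm.get_state();P=s["eef_pos"];print(s["t"],P,s["force"],s["force"][:2]@[.2807,.9598], "X",P[:2]@[.9598,-.2807]-.5033,"Y",P[:2]@[.2807,.9598]-.2764)
p,d=arm.grab_frame("side");cv2.imwrite("pics/s3.png",cv2.resize(p[225:370,200:365],None,fx=4,fy=4,interpolation=cv2.INTER_CUBIC))
E
```

```text
5.375 [0.53214314 0.03146657 0.0317292 ] [-1.67048285 -2.08113933  4.56779348] -2.4663820707878235 X -0.001381680084104886 Y -0.09682580446774983
```

View pics/s3.png

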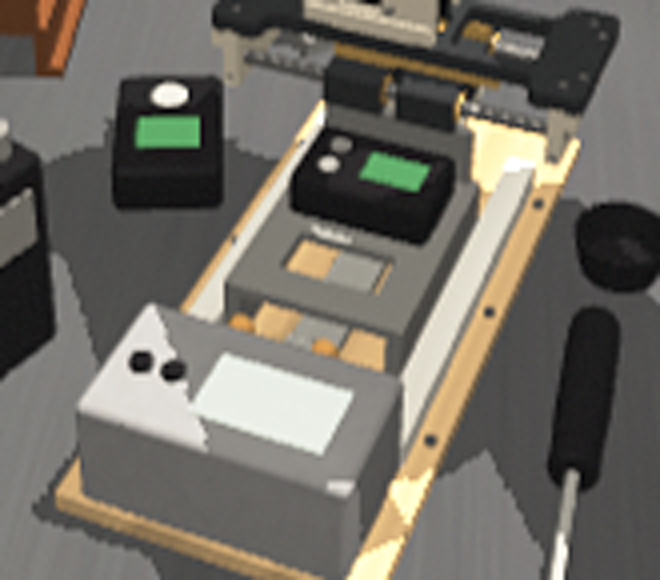

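The carrier has moved about 38 mm straight in its guides. The catch is down, just ahead of the front crossbar at crop (320,330). Continuing.

move_arm:
  rows: "0 0 0 -0.01 -0.001 0 0;0 0 0 -0.01 0 0 0;0 0 0 -0.01 0 0 0;0 0 0 -0.01 0 0 0;0 0 0 -0.004 0 0 0;0 0 0 0 0 0 0;0 0 0 0 0 0 0"

```text
t: 6.3
eef_pos: [0.5457, 0.0731, 0.0317]
ee_rot: [3.14, -0.001, -1.859]
force: [-3.2, -2.4, 4.8]
width: 0.0006
gripper_force: 2.4
```

move_arm:
  rows: "0 0 0 -0.002 0 0 0;0 0 0 -0.002 0 0 0;0 0 0 0 0 0 0"

```text
t: 6.68
eef_pos: [0.5459, 0.0737, 0.0319]
ee_rot: [3.139, -0.006, -1.86]
force: [-1.2, -20.4, 9.8]
width: 0.0005
gripper_force: 13.0
```

It stopped hard at 20 N with the tail near dock y = -42, so it is against the head. I ease the push off while still holding the bar, then lift.

move_arm:
  rows: "0 0 0 0.004 0 0 0;0 0 0 0.004 0 0 0;0 0 0 0 0 -0.006 0;0 0 0 0 0 -0.01 0;0 0 0 0 0 -0.03 0;0 0 0 0.04 0 -0.04 0;0 0 0 0.05 0 -0.03 0;0 0 0 0.06 0 0 0"

```text
t: 7.68
eef_pos: [0.5037, -0.0749, 0.1509]
ee_rot: [-3.138, 0.002, -1.857]
force: [1.7, -0.3, -1.5]
width: 0.0007
gripper_force: 0.0
```

move_arm:
  rows: "0 0 0 0.06 0 0 0;0 0 0 0.04 0 0 0;0 0 0 0 0 0 0;0 0 0 0 0 0 0"

```text
t: 8.18
eef_pos: [0.4743, -0.17, 0.1482]
ee_rot: [3.141, -0.0, -1.86]
force: [0.9, -0.8, -0.2]
width: 0.0005
gripper_force: 0.0
```

```bash
python3 - <<'E'
from h import *
s=arm.get_state();print(s["t"],s["eef_pos"],s["force"])
X=np.array([.9598,-.2807]);Y=np.array([.2807,.9598])
K,W=cam("side");p,d=arm.grab_frame("side");cv2.imwrite("pics/s4.png",cv2.resize(p[225:370,200:365],None,fx=4,fy=4,interpolation=cv2.INTER_CUBIC))
np.savez("pics/side4.npz",p=p,d=d,K=K,W=W)
p,d=arm.grab_frame("scene");K,W=cam("scene")
P=np.array([bydepth(K,W,u,v,d[v,u]) for u in range(240,345) for v in range(140,220) if d[v,u]>0])
q=np.c_[P[:,:2]@X-.5033,P[:,:2]@Y-.2764,P[:,2]]
t=q[(abs(q[:,0])<.03)&(q[:,2]>.055)&(q[:,2]<.074)&(q[:,1]<0)];print("tail y",np.percentile(t[:,1],[5,20,50]))
b=q[(abs(q[:,0])<.008)&(q[:,1]<-.07)&(q[:,1]>-.165)];print("bar z",np.median(b[:,2]))
E
```

```text
8.175 [ 0.47432507 -0.16999385  0.14815183] [ 0.86878676 -0.84178284 -0.1656938 ]
tail y [-0.04182418 -0.04091836 -0.03918439]
bar z 0.035506309030715166
```

View pics/s4.png

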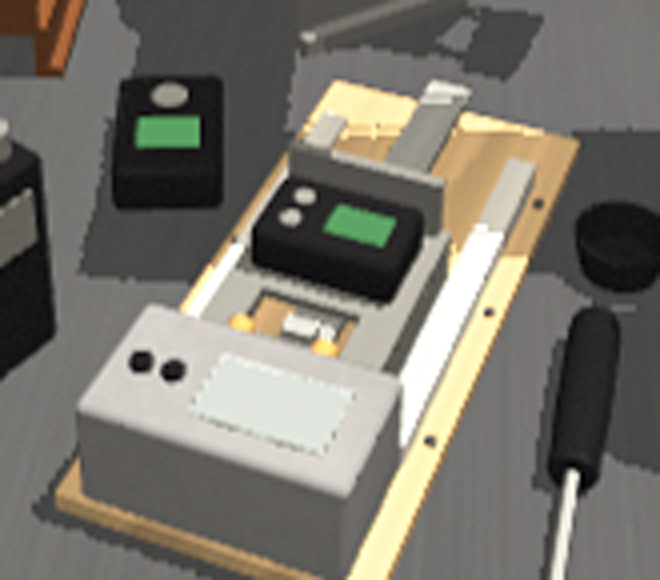

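The carrier is home, with the tail at y = -40 mm. The bar is back up at 36 mm, and the pin stands in the window at crop (310,325). The bystanders in this view are where they were and the arm is clear, so I hand in.

```bash
python3 -c "
from station import arm
print(arm.job_done())"
```

```text
the job is handed in; nothing more can be done
None
```

The gas detector is docked: the carrier is home against the test head, the catch has sprung up in its window, and the job was handed in at about 8 s with the arm clear.

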